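# Flip shut the pacifier case that is in use

### The job

Two open pacifier cases stand on the glass shelf. With the fingertips only, flip over the lid of the one that has the pacifier in it and press it gently until it is fully shut, then take the hand away. Do not pick up or shove the case about, and leave the empty case standing open to dry and everything else where it is.

Things in the scene. Friction and masses are not known exactly. Their poses are not given: they have to be found in the camera images.
- case_hinge (a point): middle of the hinge line of the round white case with the PACIFIER IN IT (seen from above in its open tray), which stands loose on a glass shelf 60 mm above the work surface. This point is on the tray's back rim, 28 mm above the glass, 40 mm from the case's centre. Axes of the case: z up, x from the front (thumb tab) to the hinge, y along the hinge
- case: the same case, white plastic, 74 mm across; tray 28 mm high and 85 g, lid 22 g, walls 3 mm, 52 mm high when shut. The lid shuts on a soft seal in the tray's rim that gives about 1 mm for each 6 N and springs back. Origin at the centre of its underside on the glass, axes as for case_hinge
- case_lid (a joint): angle of that case's flip-top lid in rad: 0 shut, rim on rim; about 1.6 upright; starts at 1.35 to 1.85, stops at 2.0. The lid is a shallow dome 24 mm deep, 74 mm across, its flat round top 58 mm across. The hinge is a little stiff (0.01 N m): the lid stays at any angle where it is left and moves at a touch of 0.2 to 0.4 N
- case_lid_spot (a point): point on the outside of that lid's flat top, on its middle line, 52 mm from the hinge line (17 mm inside the tab-side edge of the flat). Lid open: it is on the lid's back, turned away from the tray. Lid shut: it is on top, 52 mm above the glass, 12 mm in front of the case's centre. Its axes turn with the lid: z is the outward normal, x runs from tab to hinge
- pacifier: the pacifier, loose in the tray of that case, standing on its ring with the teat up: shield 42 mm across, 40 mm high in all, origin at the middle of its underside. The shut lid clears it
- spare: the other pacifier case, the same make and size but EMPTY, its lid also open; to be left as it is. Origin at the centre of its underside, axes as for the first case
- spare_lid_tab (a point): the thumb tab at the free edge of the empty case's lid, 79 mm from its hinge line
- rack: fixed chrome wire bottle rack 150 x 170 mm, 65 mm high, on the glass at the left end; origin at the centre of its underside; with the cups in it 103 mm high
- amber_cup: amber sippy cup lying in one slot of the rack, 66 mm across, 125 mm long; origin on its axis
- clear_cup: clear sippy cup lying in the other slot, same size; origin on its axis
- jug: white ceramic milk jug, 84 mm across, 105 mm high, with a side handle; origin at the centre of its underside
- coaster: round wooden coaster, 90 mm across, 9 mm thick; origin at the centre of its underside
- bowl: small ceramic bowl, 100 mm across, 35 mm high; origin at the centre of its underside
- tin: closed milk-powder tin, 74 mm across, 85 mm high; origin at the centre of its underside
Mind the look-alikes: they are no part of the job. There is more than one size of the pacifier; the job needs the smallest.

How it is judged:
On the way:
1. the lid of the case with the pacifier is pressed shut by the fingertips (value of joint case_lid below 0.04 rad and contact force between the fingers and case above 0.3 N), for 0.05 s.
At the end, for the whole second after the job is handed in: the lid of the case with the pacifier is shut (within 0.04 rad, about 3 mm at the tab), that case stands level and still within 30 mm of where it was with the pacifier inside, the empty case and its open lid and all other things are within 12 mm of where they were (value of joint case_lid below 0.04 rad and angle between case's own z axis and vertical below 0.08 rad and distance of case from where it was at the start of the episode below 0.03 m and linear speed of case below 0.02 m/s and distance between pacifier and case below 0.03 m and distance of each of spare_lid_tab, amber_cup, clear_cup, jug, coaster, bowl, tin, spare from where it was at the start of the episode below 0.012 m); the robot touches nothing.
It fails at once if the case is picked up, tipped or shoved about (raised 12 mm, tilted 0.35 rad or moved 40 mm), or loses its pacifier (height (world z) of case above 0.072 m or angle between case's own z axis and vertical above 0.35 rad or distance of case from where it was at the start of the episode above 0.04 m or distance between pacifier and case above 0.045 m).
It fails at once if the case is pressed harder than 30 N (contact force between the fingers and case above 30 N).
It fails at once if the arm or hand, not the fingers, pushes the case (contact force between the arm and case above 1 N).
It fails at once if the empty case or its lid is moved (12 mm) (distance of any of spare_lid_tab, spare from where it was at the start of the episode above 0.012 m).
It fails at once if another thing is moved (12 mm) or the rack struck (distance of any of amber_cup, clear_cup, jug, coaster, bowl, tin from where it was at the start of the episode above 0.012 m or contact force between any of the fingers, the arm and rack above 2 N).
It also fails if it takes over 35 s, if anything falls off the work surface, if the arm or the gripper's body presses on something with over 40 N, if the wrist force passes 120 N, or if a joint passes its speed limit or range.

### The arm

A 6-joint arm with a two-finger parallel gripper is mounted at the origin on the work surface. World frame = base frame: x ahead of the robot, y to its left, z up, the work surface at z = 0. Lengths are in m, angles in rad, forces in N, time in s.
With the tool pointing down it reaches from about 0.35 to 0.925 m from the base axis. Payload 6.4 kg.
Tool frame: the origin (TCP) lies at the very end of the fingers, on their centre line; the grasp point (between the pads) lies 19 mm behind it; z points along the fingers, y is the direction in which the jaws open and shut (so a half turn about z gives the same grasp; the last joint's range is limited). The gripper opens to 94 mm and grips with 3 to 60 N. Pads are 16 mm wide; open, the fingers measure 119 mm over their backs; the gripper's body (75 mm by 177 mm) begins 78 mm behind the grasp point.
Start: joints at [1.12, 0.245, 1.558, -0, 1.339, -0.174], TCP at [0.178, 0.625, 0.205] pointing down, gripper open.
Joint ranges: [-3.13, 3.13], [-1.02, 2.26], [0.13, 2.54], [-0.95, 4.09], [0.21, 2.88], [-2.74, 2.74]. Speed limits (rad/s): [2.57, 2.57, 3.14, 3.14, 3.14, 3.14].

### API

Orientations are given as a unit quaternion [w, x, y, z].
In Python, from rig import env gives the robot as it stands.
- The arm moves only by the shell command python3 -m inch 'ROWS' [FORCE]. ROWS is JSON, a list of rows, each a list of 7 numbers: the turn, a rotation vector about the world's x, y, z in degrees, then the shift along the world's x, y, z in m, then the closure in counts, from 0 (fully open) to 255 (shut). A call has 1 to 5 rows; each row is the pose to reach, as a shift and turn from the pose commanded when the call began; what a row does not reach only later rows make up. A row lasts 1/10 s, in which the tool goes at most 50 mm and 8.59 degrees, less where a joint would pass 70% of its speed; a pose out of reach is approached as far as the arm can. A call with a gripper value outside its range is refused whole. The fingers move at their own pace and stop on an object; FORCE is the grip in N (left out, the last holds). Time passes only in rows, so rows that repeat a pose let the fingers close. It gives the time, the measured TCP pose, the force and the opening at its end, in the units of the state.
- env.sense(): the state, without advancing time (a new reading comes with each control period).
- env.snapshot(name): name is "side" or "top"; returns a dict with "color" (384x512x3 uint8, red, green, blue), "range_z" (384x512 float32, m along the optical axis (not along the pixel's ray), 0 where there is no reading), "vertical_fov" (degrees; the focal length in pixels is half the picture's height over the tangent of half this angle, whatever the lens; pixels are square), "cx", "cy" (the principal point, pixels), "k1" (the pictures are not rectified: a ray, as slopes to the right and down, at radius r is drawn at 1 + k1 r^2 times it, then the intrinsics apply), "view" (4x4, takes a point from world to camera coordinates). Camera axes: x right, y up, looking along -z (the intrinsics and any distortion apply to the point x, -y, -z); pixel columns grow to the right and rows downward; lengths in m; the calibration is good to about 2 mm. A picture is of the moment at which its call begins.
- env.sign_off(): hands the job in, once; it reports no verdict.
The state is a dict: "time_s": time; "joint_positions": joint angles; "dq": joint speeds; "joint_efforts": joint torques, N m; "ee_pos": TCP position; "tcp_rot": TCP orientation; "wrist_force": force on the tool from outside, world axes, zero at the start; "ft_torque": the same for the moment, N m; "finger_gap": opening from 0.0 (shut) to 1.0 (fully open).
Only numpy, scipy, OpenCV 4.12 (cv2) and the standard library are available. Lean on these libraries where they do the work, as an engineer would, in place of code of your own. Each camera call takes 0.05 s, during which the arm holds its last target. There are 200 camera calls.

## Working session

There is one attempt and no reset: what is moved stays moved. The work goes in short steps, Python scripts to look and compute and a shell command to move; the robot and the scene stay as the last step left them, time stands still between calls to the robot, and variables do not carry over. Pictures are saved under pics/ and viewed, about 8 in all and at most 12, crops included, and the job is handed in when it is done.

```bash
ls; mkdir -p pics; cat > h.py <<'E'
import numpy as np, cv2
from rig import env
def snap(n,save=None):
    s=env.snapshot(n)
    if save: cv2.imwrite('pics/'+save,s['color'][:,:,::-1])
    np.savez('last_'+n,**s); return s
def load(n): return dict(np.load('last_'+n+'.npz'))
def K(s):
    f=192/np.tan(np.radians(float(s['vertical_fov']))/2)
    return np.array([[f,0,float(s['cx'])],[0,f,float(s['cy'])],[0,0,1]]),np.array([float(s['k1']),0,0,0])
def rays(s,uv):
    k,d=K(s); n=cv2.undistortPoints(np.array(uv,float).reshape(-1,1,2),k,d)[:,0]
    dc=np.c_[n[:,0],-n[:,1],-np.ones(len(n))]; V=s['view']; R=V[:3,:3]
    return -R.T@V[:3,3], dc@R
def onplane(s,uv,z):
    o,d=rays(s,uv); return o+d*((z-o[2])/d[:,2])[:,None]
def bydepth(s,uv):
    o,d=rays(s,uv); u=np.array(uv,int).reshape(-1,2); return o+d*s['range_z'][u[:,1],u[:,0]][:,None]
def proj(s,P):
    V=s['view'];P=np.atleast_2d(P);c=P@V[:3,:3].T+V[:3,3];k,d=K(s)
    return cv2.projectPoints((c*[1,-1,-1]).reshape(-1,1,3),np.zeros(3),np.zeros(3),k,d)[0][:,0]
E
python3 - <<'E'
from h import *
for n in('top','side'):
    s=snap(n,n+'0.png'); print(n,s['vertical_fov'],s['k1'],s['cx'],s['cy']); print(s['view'].round(3))
print(env.sense())
a=cv2.imread('pics/top0.png')
E
```

```text
pics
top 55.104477419670964 -0.029609172795400485 256.7043864157305 193.23535252057317
[[ 0.019 -1.     0.014 -0.014]
 [ 0.997  0.02   0.071 -0.526]
 [-0.071  0.013  0.997 -1.104]
 [ 0.     0.     0.     1.   ]]
side 47.06020871315192 0.037545387778550536 252.69035678011886 191.7647748269773
[[ 0.787 -0.617  0.012 -0.418]
 [ 0.469  0.611  0.638 -0.318]
 [-0.401 -0.496  0.77  -1.149]
 [ 0.     0.     0.     1.   ]]
{'time_s': 0.1, 'joint_positions': array([ 1.11987965e+00,  2.45727016e-01,  1.55887463e+00, -1.84022942e-05,
        1.33869426e+00, -1.74094236e-01]), 'dq': array([-0.00024899, -0.00194355, -0.0033227 , -0.00070786, -0.00179744,
       -0.00122742]), 'joint_efforts': array([ 4.30146938e-04, -4.16910303e+01, -3.15526521e+01,  6.87431940e-02,
        3.08695994e-02, -5.39220184e-05]), 'ee_pos': array([0.17740437, 0.62476641, 0.20447596]), 'tcp_rot': array([-2.53308183e-04,  1.37967548e-01,  9.90436384e-01, -8.13131417e-04]), 'wrist_force': array([-0.80877076,  0.1710774 ,  0.42261843]), 'ft_torque': array([0.07401104, 0.0077575 , 0.03528978]), 'finger_gap': 0.9998780698583569}
```

View pics/top0.png

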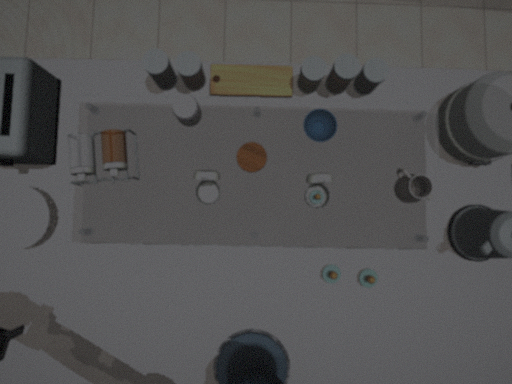

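View pics/side0.png

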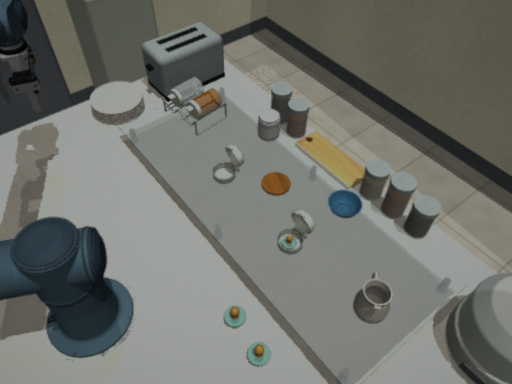

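The top view shows the loaded case's tray at about (316,197) and its lid at (319,178). The spare case is at (208,192). In the side view the loaded case is at (290,240) with its lid at (303,222). I'll enlarge both views and measure.

```bash
python3 - <<'E'
from h import *
t=load('top');s=load('side')
def crop(im,x,y,w,h,k,g=1.8):
    c=cv2.resize(im[y:y+h,x:x+w],None,fx=k,fy=k,interpolation=cv2.INTER_CUBIC)
    return np.clip(c.astype(float)*g,0,255).astype(np.uint8)[:,:,::-1]
a=crop(t['color'],285,160,66,60,6);b=crop(s['color'],262,200,66,60,6)
cv2.imwrite('pics/crop0.png',np.hstack([a,b]))
# depth clouds around each
for n,d in(('top',t),('side',s)):
    R=(290,165,345,215) if n=='top' else (265,200,325,260)
    uu,vv=np.meshgrid(np.arange(R[0],R[2]),np.arange(R[1],R[3]));uv=np.c_[uu.ravel(),vv.ravel()]
    P=bydepth(d,uv); ok=d['range_z'][uv[:,1],uv[:,0]]>0
    z=P[:,2]; print(n,'median z',np.median(z[ok]),ok.mean())
    m=ok&(z>0.1); print('hi',m.sum(),P[m].min(0),P[m].max(0),P[m].mean(0))
    m=ok&(z>0.118); print('lid',m.sum(),P[m].min(0),P[m].max(0),P[m].mean(0))
    m=ok&(z>0.08)&(z<0.095); print('rim',m.sum(),P[m].min(0),P[m].max(0),P[m].mean(0))
    np.save('pc_'+n,P[ok&(z>0.07)])
E
```

```text
top median z 0.05964202145240616 0.9956363636363637
hi 238 [ 0.51053463 -0.20832836  0.10123317] [ 0.58092917 -0.13677561  0.17145916] [ 0.56029067 -0.16840855  0.15198875]
lid 229 [ 0.54882868 -0.20832836  0.11802109] [ 0.58004372 -0.13677561  0.17145916] [ 0.56180396 -0.16810757  0.15388888]
rim 121 [ 0.48265526 -0.21087763  0.08018805] [ 0.55497208 -0.14050818  0.09369569] [ 0.52128222 -0.17608086  0.0867771 ]
side median z 0.061138232748454424 0.9955555555555555
hi 338 [ 0.50693625 -0.211312    0.1000835 ] [ 0.57885263 -0.13900987  0.17435703] [ 0.5606075  -0.17437684  0.13412022]
lid 206 [ 0.54684309 -0.211312    0.11801327] [ 0.57587798 -0.13900987  0.17435703] [ 0.56000151 -0.17981168  0.15206908]
rim 236 [ 0.48121004 -0.21481417  0.08005817] [ 0.57385498 -0.14069148  0.09498202] [ 0.52743064 -0.17807535  0.08702471]
```

View pics/crop0.png

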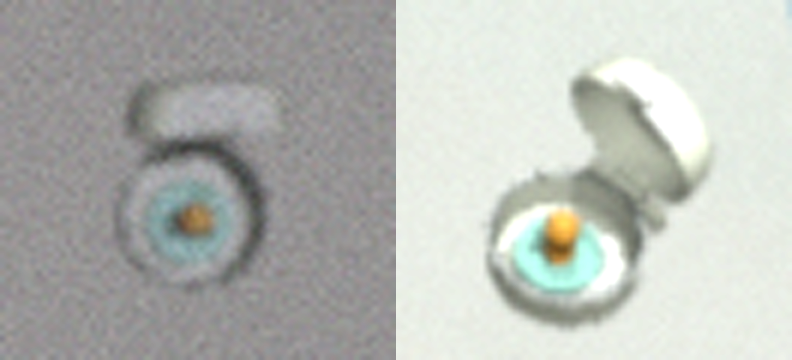

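The crop confirms it. The loaded tray is at about (190,215) in the left half, with the teal and orange pacifier in it. Its lid stands about upright on the +x side, so I'll push it from behind toward -x. Next I need the case centre, yaw and lid angle.

```bash
python3 - <<'E'
from h import *
from scipy.optimize import least_squares
P=np.load('pc_top.npy')
L=P[P[:,2]>0.118]; print('lid yaw (top):')
(c,(w,h),a)=cv2.minAreaRect(L[:,:2].astype(np.float32)*1000);print(c,w,h,a)
e,v=np.linalg.eigh(np.cov(L[:,:2].T));print('pca long axis deg',np.degrees(np.arctan2(v[1,1],v[0,1])))
r=P[(P[:,2]>0.08)&(P[:,2]<0.095)&(P[:,0]<0.545)]
f=least_squares(lambda p:np.hypot(*(r[:,:2]-p).T)-0.0355,[0.52,-0.175],loss='soft_l1',f_scale=.002);print('tray c',f.x,f.fun.std())
S=np.load('pc_side.npy')
for lo in np.arange(.09,.18,.01):
    for n,Q in(('top',P),('side',S)):
        m=(Q[:,2]>lo)&(Q[:,2]<lo+.01)&(Q[:,0]>.54)
        if m.sum()>2: print(n,round(lo,2),m.sum(),np.percentile(Q[m,0],[3,50,97]).round(4))
E
```

```text
lid yaw (top):
(563.2047119140625, -171.5806884765625) 28.813154220581055 71.78748321533203 7.4346923828125
pca long axis deg 94.25956651080271
tray c [ 0.51927782 -0.17525477] 0.005180370129823427
side 0.09 74 [0.5499 0.5625 0.5757]
side 0.1 85 [0.5569 0.5702 0.5781]
side 0.11 35 [0.554  0.5663 0.5764]
top 0.12 6 [0.5614 0.5697 0.5796]
side 0.12 20 [0.5511 0.5594 0.5711]
top 0.13 17 [0.5519 0.563  0.5784]
side 0.13 18 [0.551  0.5615 0.574 ]
top 0.14 34 [0.5513 0.5626 0.5739]
side 0.14 24 [0.5497 0.5624 0.5756]
top 0.15 100 [0.5501 0.5634 0.5726]
side 0.15 60 [0.5496 0.5614 0.5722]
top 0.16 67 [0.5496 0.5582 0.5689]
side 0.16 72 [0.5484 0.5592 0.5698]
top 0.17 4 [0.5488 0.5503 0.5517]
side 0.17 7 [0.5472 0.5497 0.5519]
```

```bash
python3 -m inch '[[0,0,8,0,0,0.05,255],[0,0,16,0,0,0.08,255],[0,0,16,0.05,-0.05,0.08,255],[0,0,16,0.1,-0.1,0.08,255],[0,0,16,0.14,-0.15,0.08,255]]' 10
```

```text
time_s: 0.6
ee_pos: [0.282, 0.5157, 0.2851]
tcp_rot: [-0.0, -0.002, 1.0, -0.0]
wrist_force: [0.9, -0.2, 0.1]
finger_gap: 0.61
```

```bash
python3 -m inch '[[0,0,5,0.025,-0.045,0,255],[0,0,5,0.05,-0.09,0,255],[0,0,5,0.075,-0.135,0,255],[0,0,5,0.1,-0.18,0,255],[0,0,5,0.12,-0.22,0,255]]'; python3 -m inch '[[0,0,0,0.02,-0.045,0,255],[0,0,0,0.04,-0.09,0,255],[0,0,0,0.06,-0.135,0,255],[0,0,0,0.08,-0.18,0,255],[0,0,0,0.1,-0.22,0,255]]';  python3 -m inch '[[0,0,0,0.02,-0.045,0,255],[0,0,0,0.04,-0.09,0,255],[0,0,0,0.06,-0.135,0,255],[0,0,0,0.08,-0.165,0,255],[0,0,0,0.08,-0.165,0,255]]'
```

```text
time_s: 1.1
ee_pos: [0.4013, 0.2956, 0.2851]
tcp_rot: [-0.0, -0.045, 0.999, -0.0]
wrist_force: [0.9, 0.8, -0.6]
finger_gap: 0.188
time_s: 1.6
ee_pos: [0.5012, 0.0753, 0.2852]
tcp_rot: [-0.0, -0.044, 0.999, 0.0]
wrist_force: [0.6, 0.7, 0.4]
finger_gap: 0.006
time_s: 2.1
ee_pos: [0.5818, -0.0911, 0.2842]
tcp_rot: [-0.001, -0.043, 0.999, 0.0]
wrist_force: [-1.2, 0.7, 0.0]
finger_gap: 0.002
```

```bash
python3 -m inch '[[0,0,0,0.02,-0.04,0,255],[0,0,0,0.04,-0.077,0,255],[0,0,0,0.04,-0.077,-0.045,255],[0,0,0,0.04,-0.077,-0.09,255],[0,0,0,0.04,-0.077,-0.12,255]]';  python3 -m inch '[[0,0,0,0,0,-0.025,255],[0,0,0,0,0,-0.025,255],[0,0,0,0,0,-0.025,255]]'; python3 - <<'E'
from h import *
t=snap('top');s=snap('side')
def crop(im,x,y,w,h,k,g=1.6):
    return np.clip(cv2.resize(im[y:y+h,x:x+w],None,fx=k,fy=k,interpolation=cv2.INTER_CUBIC).astype(float)*g,0,255)[:,:,::-1]
cv2.imwrite('pics/c1.png',np.hstack([crop(t['color'],270,140,90,90,4),crop(s['color'],255,180,90,90,4)]))
E
```

```text
time_s: 2.6
ee_pos: [0.6191, -0.163, 0.1615]
tcp_rot: [-0.002, -0.045, 0.999, 0.001]
wrist_force: [-0.9, -0.1, -0.8]
finger_gap: 0.006
time_s: 2.9
ee_pos: [0.6209, -0.1638, 0.1408]
tcp_rot: [-0.0, -0.045, 0.999, 0.0]
wrist_force: [0.2, 0.4, 0.7]
finger_gap: 0.004[ WARN:0@2.414] global loadsave.cpp:1063 imwrite_ Unsupported depth image for selected encoder is fallbacked to CV_8U.
```

View pics/c1.png

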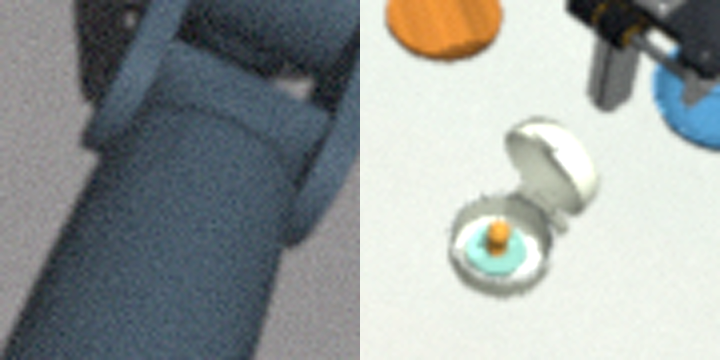

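The side crop shows the tip at (605,90), behind the lid at (550,165) and clear of it. The arm hides the top view. I'll sweep the tip along the lid spot's arc.

```bash
python3 -m inch '[[0,0,0,-0.018,-0.002,0.002,255],[0,0,0,-0.032,-0.003,0.003,255],[0,0,0,-0.038,-0.003,0.003,255],[0,0,0,-0.044,-0.004,0.004,255],[0,0,0,-0.05,-0.004,0.004,255]]'; python3 -m inch '[[0,0,0,-0.006,-0.0005,0,255],[0,0,0,-0.012,-0.001,-0.001,255],[0,0,0,-0.018,-0.0015,-0.001,255],[0,0,0,-0.018,-0.0015,-0.001,255]]'; python3 - <<'E'
from h import *
t=snap('top');s=snap('side')
im=cv2.resize(s['color'][180:270,255:345],None,fx=5,fy=5,interpolation=cv2.INTER_CUBIC)[:,:,::-1]
cv2.imwrite('pics/c2.png',cv2.convertScaleAbs(im,alpha=1.5))
E
```

```text
time_s: 3.5
ee_pos: [0.5714, -0.1689, 0.1456]
tcp_rot: [0.001, -0.045, 0.999, -0.001]
wrist_force: [0.8, 0.0, -0.0]
finger_gap: 0.006
time_s: 3.9
ee_pos: [0.5522, -0.17, 0.1431]
tcp_rot: [-0.0, -0.045, 0.999, 0.0]
wrist_force: [0.2, -0.1, -0.5]
finger_gap: 0.01
```

View pics/c2.png

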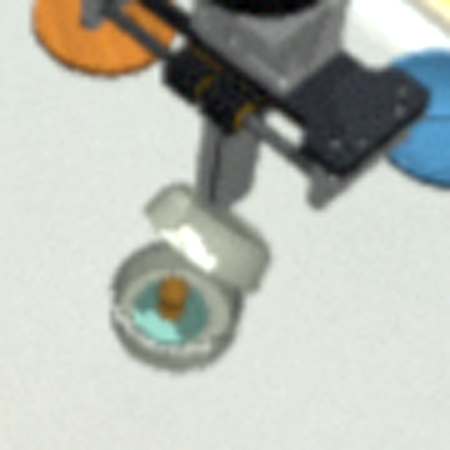

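The lid (around (205,235)) is following the fingertip and leans over the tray at about 0.9 rad. The tray hasn't visibly moved, so I'll carry on along the arc.

```bash
python3 -m inch '[[0,0,0,-0.006,-0.0005,-0.002,255],[0,0,0,-0.012,-0.001,-0.004,255],[0,0,0,-0.017,-0.0015,-0.007,255],[0,0,0,-0.022,-0.002,-0.010,255],[0,0,0,-0.027,-0.0025,-0.014,255]]'; python3 -m inch '[[0,0,0,-0.003,0,-0.004,255],[0,0,0,-0.006,-0.0005,-0.008,255],[0,0,0,-0.010,-0.001,-0.012,255],[0,0,0,-0.012,-0.001,-0.014,255],[0,0,0,-0.012,-0.001,-0.014,255]]'; python3 - <<'E'
from h import *
s=snap('side')
im=cv2.resize(s['color'][180:270,255:345],None,fx=5,fy=5,interpolation=cv2.INTER_CUBIC)[:,:,::-1]
cv2.imwrite('pics/c3.png',cv2.convertScaleAbs(im,alpha=1.5))
print(env.sense()['wrist_force'],env.sense()['ee_pos'])
E
```

```text
time_s: 4.5
ee_pos: [0.5255, -0.1726, 0.1292]
tcp_rot: [0.0, -0.045, 0.999, -0.0]
wrist_force: [0.8, -0.7, -0.7]
finger_gap: 0.006
time_s: 5.0
ee_pos: [0.5135, -0.1734, 0.115]
tcp_rot: [-0.0, -0.045, 0.999, 0.0]
wrist_force: [-0.2, 0.4, -0.7]
finger_gap: 0.006
[ 0.05725071  0.07279494 -0.33639007] [ 0.51383119 -0.17351685  0.11532383]
```

View pics/c3.png

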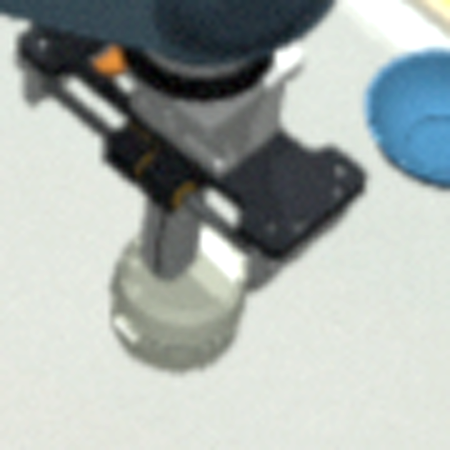

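The lid is nearly shut, with the fingertip on its top at (170,275). I'll press down in 1 mm steps and watch the force.

```bash
python3 -m inch '[[0,0,0,0,0,-0.001,255],[0,0,0,0,0,-0.002,255],[0,0,0,0,0,-0.002,255]]'; python3 -m inch '[[0,0,0,0,0,-0.001,255],[0,0,0,0,0,-0.001,255]]'
```

```text
time_s: 5.35
ee_pos: [0.514, -0.1735, 0.1134]
tcp_rot: [0.0, -0.045, 0.999, -0.0]
wrist_force: [0.7, -0.5, 0.3]
finger_gap: 0.005
time_s: 5.55
ee_pos: [0.5139, -0.1735, 0.1123]
tcp_rot: [-0.0, -0.045, 0.999, 0.0]
wrist_force: [-0.0, -0.1, 0.2]
finger_gap: 0.008
```

```bash
python3 -m inch '[[0,0,0,0,0,-0.001,255],[0,0,0,0,0,-0.001,255]]'; python3 -m inch '[[0,0,0,0,0,-0.0005,255],[0,0,0,0,0,-0.0005,255]]'
```

```text
time_s: 5.75
ee_pos: [0.5139, -0.1736, 0.1118]
tcp_rot: [-0.0, -0.045, 0.999, -0.0]
wrist_force: [-1.9, -0.5, 3.7]
finger_gap: 0.003
time_s: 5.95
ee_pos: [0.5139, -0.1736, 0.1115]
tcp_rot: [-0.0, -0.045, 0.999, -0.0]
wrist_force: [-3.7, -0.3, 6.5]
finger_gap: 0.008
```

```bash
python3 -m inch '[[0,0,0,-0.0005,0,-0.0005,255],[0,0,0,-0.0005,0,-0.0005,255]]'; python3 -m inch '[[0,0,0,-0.0003,0,-0.0005,255],[0,0,0,-0.0003,0,-0.0005,255]]'
```

```text
time_s: 6.15
ee_pos: [0.5137, -0.1737, 0.1114]
tcp_rot: [0.0, -0.045, 0.999, -0.0]
wrist_force: [-3.1, 1.6, 7.3]
finger_gap: 0.003
time_s: 6.35
ee_pos: [0.5136, -0.1737, 0.1112]
tcp_rot: [0.0, -0.045, 0.999, -0.0]
wrist_force: [-3.8, 1.3, 9.1]
finger_gap: 0.002
```

```bash
python3 -m inch '[[0,0,0,-0.0003,0,-0.0005,255],[0,0,0,-0.0005,0,-0.001,255],[0,0,0,-0.0005,0,-0.001,255]]'; python3 - <<'E'
from h import *
s=snap('side')
im=cv2.resize(s['color'][180:270,255:345],None,fx=5,fy=5,interpolation=cv2.INTER_CUBIC)[:,:,::-1]
cv2.imwrite('pics/c4.png',cv2.convertScaleAbs(im,alpha=1.5))
print(env.sense()['wrist_force'],env.sense()['ee_pos'])
E
```

```text
time_s: 6.65
ee_pos: [0.5135, -0.1738, 0.1108]
tcp_rot: [0.001, -0.045, 0.999, -0.0]
wrist_force: [-4.1, 2.1, 10.1]
finger_gap: 0.005
[-3.41641816  1.5045607  12.15416377] [ 0.51347608 -0.1737744   0.11081479]
```

View pics/c4.png

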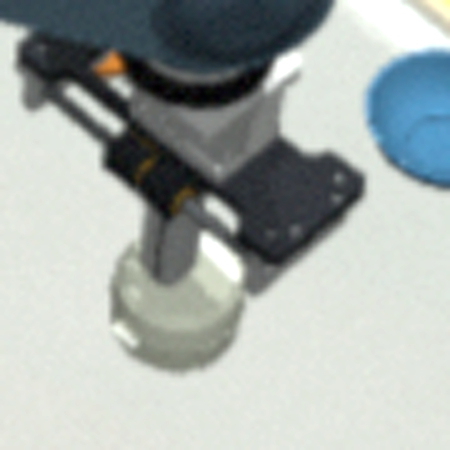

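Shut with about 12 N on it, and the case hasn't moved. I'll lift off straight up and then check.

```bash
python3 -m inch '[[0,0,0,0,0,0.002,255],[0,0,0,0,0,0.006,255],[0,0,0,0,0,0.02,255],[0,0,0,0,0,0.06,255],[0,0,0,0,0,0.1,255]]';python3 -m inch '[[0,0,0,0,0.045,0.02,255],[0,0,0,-0.02,0.09,0.04,255],[0,0,0,-0.04,0.13,0.04,255],[0,0,0,-0.06,0.17,0.04,255],[0,0,0,-0.08,0.21,0.04,255]]'; python3 -m inch '[[0,0,0,-0.02,0.045,0,255],[0,0,0,-0.04,0.09,0,255],[0,0,0,-0.06,0.13,0,255],[0,0,0,-0.08,0.17,0,255],[0,0,0,-0.08,0.17,0,255]]'; python3 - <<'E'
from h import *
t=snap('top');s=snap('side')
def e(im,k):return cv2.convertScaleAbs(cv2.resize(im,None,fx=k,fy=k,interpolation=cv2.INTER_CUBIC)[:,:,::-1],alpha=1.6)
cv2.imwrite('pics/c5.png',np.hstack([e(t['color'][150:220,180:350],2.5)[:175],e(s['color'][200:270,262:332],2.5)]))
for n,d,R in(('top',t,(290,165,345,215)),('side',s,(265,200,325,260))):
    uu,vv=np.meshgrid(np.arange(R[0],R[2]),np.arange(R[1],R[3]));P=bydepth(d,np.c_[uu.ravel(),vv.ravel()])
    m=(P[:,2]>.105)&(P[:,2]<.12);Q=P[m];c=(Q.min(0)+Q.max(0))/2
    i=np.hypot(*(Q[:,:2]-c[:2]).T)<.025
    co=np.linalg.lstsq(np.c_[Q[i,:2]-c[:2],np.ones(i.sum())],Q[i,2],rcond=None)[0]
    a=(P[:,2]>.075)&(P[:,2]<.13);A=P[a]
    print(n,m.sum(),'flat c',c.round(4),'slopes,z',co.round(4),'case c',((A.min(0)+A.max(0))/2).round(4),'zmax',P[:,2].max())
E
```

```text
time_s: 7.2
ee_pos: [0.5119, -0.1732, 0.2098]
tcp_rot: [-0.001, -0.045, 0.999, 0.001]
wrist_force: [0.8, -0.7, 0.3]
finger_gap: 0.006
time_s: 7.7
ee_pos: [0.4317, 0.0378, 0.2498]
tcp_rot: [0.001, -0.045, 0.999, -0.0]
wrist_force: [0.6, -0.1, 0.7]
finger_gap: 0.006
time_s: 8.2
ee_pos: [0.3504, 0.2099, 0.2496]
tcp_rot: [0.0, -0.049, 0.999, 0.001]
wrist_force: [0.2, -0.5, 0.3]
finger_gap: 0.005
top 441 flat c [ 0.5189 -0.1762  0.1108] slopes,z [0.0046 0.003  0.1107] case c [ 0.5207 -0.1746  0.0958] zmax 1.1381322912519147
side 416 flat c [ 0.5176 -0.1774  0.1112] slopes,z [-0.0064  0.0058  0.1122] case c [ 0.5195 -0.1791  0.0963] zmax 1.092856779747774
```

View pics/c5.png

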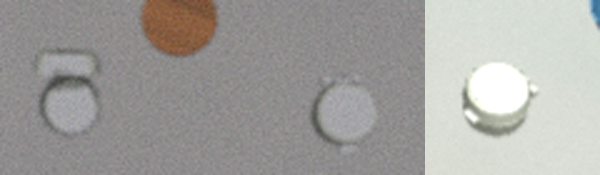

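The lid is level (slope about ±0.006, top at 0.111 to 0.112 m, nominal 0.112) and the case is where it was. In the picture the spare case at (70,90) still stands open. I'm handing in.

```bash
python3 -c "
from rig import env
print(env.sign_off())"
```

```text
the job is handed in; nothing more can be done
None
```

The lid of the case with the pacifier is shut, and I handed the job in at about 8 s of robot time. I swung the lid over from behind with the closed fingertips, pressed it to about 12 N at the wrist, then lifted straight off and moved the arm clear.

**Lid:** after release, both cameras show it level, with slopes up to 0.006 where the limit is 0.04. Its top is at 0.111 to 0.112 m, against a nominal 0.112 m when shut.

**Case position:** its centre is within about 1 mm of the first measurement in the top view. In the side view it is about 4 mm off, but that is a rough outline measure.

**Surroundings:** the last picture shows the empty case still standing open. I did not re-measure the other things. The arm passed over the rack and the empty case at a height of 0.25 m or more and showed no contact force.

**Disagreement:** while pressing, there was a sideways force of about 4 N that my small corrections did not remove. The case did not visibly move.

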